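Rock the mill-ball diverter over to the empty chute

ROBOT

A 6-joint arm with a two-finger parallel gripper is mounted at the origin on the work surface. World frame = base frame: x ahead of the robot, y to its left, z up, the work surface at z = 0. Lengths are in m, angles in rad, forces in N, time in s.
With the tool pointing down it reaches from about 0.35 to 0.85 m from the base axis. Payload 8.1 kg.
Tool frame: the origin (TCP) lies midway between the tips of the shut fingers; the grasp point (between the pads) lies 19 mm behind it; z points along the fingers, y is the line along which they close (so a half turn about z gives the same grasp; the last joint's range is limited). The gripper opens to 85 mm and grips with 20 to 120 N. Pads are 22 mm wide; open, the fingers measure 114 mm over their backs; the gripper's body (76 mm by 85 mm) begins 54 mm behind the grasp point. The pads swing forward as they close: fully open they stand 13 mm farther back than shut.
Start: joints at [1.105, 0.13, 1.488, -0, 1.523, -0.085], TCP at [0.223, 0.557, 0.231] pointing down, gripper open.
Joint ranges: [-2.96, 2.96], [-0.89, 2.26], [0.02, 2.5], [-1.34, 4.48], [0, 2.73], [-2.66, 2.66]. Speed limits (rad/s): [2.39, 2.39, 2.79, 3.14, 3.14, 3.14].

INTERFACE

Orientations are given as a unit quaternion [w, x, y, z].
In Python, from cell import sensors, cams, bot gives the robot as it stands.
- The arm moves only by the shell command python3 -m jog 'ROWS' [FORCE]. ROWS is JSON, a list that holds one entry, the list of rows, each a list of 5 numbers: the opening, from 0 (shut) to 1 (fully open), then the shift along the tool's x, y, z in cm, then the turn about the tool's z in rad. A call has 1 to 10 rows; each row is the pose to reach, as a shift and turn from the pose commanded when the call began, along the tool's axes at that moment; what a row does not reach only later rows make up. A row lasts 1/12 s, in which the tool goes at most 41.7 mm and 7.16 degrees, less where a joint would pass 70% of its speed; a pose out of reach is approached as far as the arm can. A call with a gripper value outside its range is refused whole. The fingers move at their own pace and stop on an object; FORCE is the grip in N (left out, the last holds). Time passes only in rows, so rows that repeat a pose let the fingers close. It gives the time, the measured TCP pose, the force, the opening and the grip force at its end, in the units of the state.
- sensors.state(): the state, without advancing time (a new reading comes with each control period).
- cams.get_image(name): name is "scene" or "top" or "wrist"; returns (picture, depth): 480x640x3 uint8, red, green, blue; 480x640 float32, m along the optical axis (not along the pixel's ray), 0 where there is no reading.
- cams.camera_params(name): a dict with "mtx" (3x3 intrinsics, pixels), "R" (3x3) and "t" (3): a world point X has camera coordinates R X + t; the wrist camera has in their place "hand_eye" (4x4, takes a point from camera to tool coordinates, whose origin is the TCP and whose axes are the flange's). Camera axes: x right, y down, z forward; pixel columns grow to the right and rows downward; lengths in m; the calibration is good to about 2 mm. A picture is of the moment at which its call begins: read the wrist's pose just before it. camera_params takes no time and is no camera call.
- bot.job_done(): hands the job in; it is judged then, once.
The state is a dict: "clock": time; "joint_positions": joint angles; "qd": joint speeds; "tau": joint torques, N m; "tcp_pos": TCP position; "ee_rot": TCP orientation; "ft_force": force on the tool from outside, world axes, zero at the start; "ft_torque": the same for the moment, N m; "opening": finger opening in m; "grasp_force": force on a finger pad.
Only numpy, scipy, OpenCV 4.12 (cv2) and the standard library are available. Lean on these libraries where they do the work, as an engineer would, in place of code of your own. Each camera call takes 0.05 s, during which the arm holds its last target. There are 200 camera calls.

TASK

The left chute of the mill-ball sorting stand is full (left and right as seen from the robot). With a fingertip, press down the red tab on the raised right end of the blue seesaw so that it rocks right over to the empty right chute; then push the yellow shutter tab fully to the left, so that the three waiting balls roll down into the right chute. Leave the seesaw over and the shutter fully open, wait until the balls lie still, and do not touch any ball or disturb the mug, the jar, the brush or the balls in the full chute.

Things in the scene. Friction and masses are not known exactly. Their poses are not given: they have to be found in the camera images.
- stand: bench-top ball-sorting stand, fixed (does not move in a run), turned up to 0.35 rad about z from run to run. Origin: on the table top right under the seesaw's pivot; its x points away from the robot, y to the left along seesaw and chutes, z up. Plywood base 500 mm long in y, 86 wide, 12 thick
- pivot (a point): middle of the blue seesaw trough's floor, on its pivot axis (along stand x), 86 mm above the table. Trough 210 mm long in stand y, 51 wide; its wall on the robot's side is 36 mm high, and before the middle of that wall a steel weight on a stem (32 mm to the robot's side of the pivot) reaches 82 mm above the pivot
- feed_mouth (a point): middle of the feed channel's lower end, on its floor, 112 mm above the table, 28 mm beyond the pivot (stand x). The channel, 42 mm wide, rises away from the robot at 0.16 rad for 150 mm; its wall tops are at most 165 mm above the table. Balls leave it onto the middle of the seesaw
- chute_right_end (a point): lower, closed end of the empty right chute, on its floor, 26 mm above the table, 237 mm to the right of the pivot. Aluminium channel 44 mm wide with 28 mm walls, running down at 0.2 rad from the right end of the seesaw, starting 106 mm from the pivot
- chute_left_end (a point): the like point of the left chute, which is full of balls (237 mm to the left of the pivot)
- rocker (a joint): tilt of the blue seesaw, rad: -0.22 (stop) = left end down, feeding the left chute (start: -0.22 to -0.17); 0 = level; +0.22 (stop) = right end down, feeding the right chute. Its high weight makes it drop to either stop by itself once past level and stay there; under 1 N on a tab rocks it
- tab_right (a point): centre of the upper face of the red press tab at the right end of the seesaw, 85 mm to the right of the pivot and 51 mm to the robot's side of it. A plate 48 mm (stand x) by 40 mm (y), 6 mm thick, that rises and sinks with the seesaw: about 105 mm above the table when up, 67 mm at the lower stop. Free space under and above it
- tab_left (a point): the like point on the red tab of the left end of the seesaw (down at the start)
- shutter (a joint): travel of the yellow shutter across the feed channel, m: 0 (up to 0.004 at the start) = shut; it slides along the stand's +y (to the left) to 0.055 (stop) = fully open. Stiff slide: needs about 1.5 N and stays where it is left. A ball can pass from about 0.035 on
- shutter_tab (a point): centre of the top of the yellow upright push tab on the shutter, 204 mm above the table, moving with it. Tab 30 mm in stand x, 12 mm in y (its right-hand face lies 6 mm to the right of this point), 46 mm high, clear above the feed channel and the balls (ball tops under 160 mm)
- ball0: waiting white glazed porcelain mill ball, 28 mm diameter, 28 g, slick and freely rolling, in the feed channel, number 1 of three behind the shutter; origin at its centre
- ball1: waiting white glazed porcelain mill ball, 28 mm diameter, 28 g, slick and freely rolling, in the feed channel, number 2 of three behind the shutter; origin at its centre
- ball2: waiting white glazed porcelain mill ball, 28 mm diameter, 28 g, slick and freely rolling, in the feed channel, number 3 of three behind the shutter; origin at its centre
- full0: white porcelain mill ball, 28 mm diameter, one of the four that fill the left chute; origin at its centre; leave alone
- full1: white porcelain mill ball, 28 mm diameter, one of the four that fill the left chute; origin at its centre; leave alone
- full2: white porcelain mill ball, 28 mm diameter, one of the four that fill the left chute; origin at its centre; leave alone
- full3: white porcelain mill ball, 28 mm diameter, one of the four that fill the left chute; origin at its centre; leave alone
- mug: terracotta mug, 85 mm high, 76 mm across, standing on the table beyond the left chute; origin at the centre of its underside; leave alone
- jar: amber glass jar with black cap, 100 mm high, 64 mm across, on the table on the robot's side of the left chute; origin at the centre of its underside; leave alone
- brush: flat glaze brush with wooden handle, 170 mm long, lying on the table on the robot's side of the stand; origin at the middle of its underside; leave alone

How it is judged:
On the way, in this order (a step that is already met when the one before it is completed fails the run):
1. the seesaw is rocked over to the right while the shutter is still shut (value of joint rocker above 0.19 rad and value of joint shutter below 0.015 m), for 0.2 s.
2. the shutter is pushed fully open with the seesaw still over to the right (value of joint rocker above 0.19 rad and value of joint shutter above 0.045 m), for 0.2 s.
At the end, for the whole second after the job is handed in: All three waiting balls lie still in the right chute; seesaw over to the right (above 0.19 rad), shutter open (above 45 mm); the four balls of the left chute moved less than 10 mm, the mug, jar and brush less than 20 mm (all of step 2 and y of ball0 in the frame of stand between -0.25 and -0.115 m and x of ball0 in the frame of stand between -0.02 and 0.02 m and z of each of ball0, ball1, ball2 in the frame of stand below 0.08 m and linear speed of each of ball0, ball1, ball2 below 0.02 m/s and y of ball1 in the frame of stand between -0.25 and -0.115 m and x of ball1 in the frame of stand between -0.02 and 0.02 m and y of ball2 in the frame of stand between -0.25 and -0.115 m and x of ball2 in the frame of stand between -0.02 and 0.02 m and distance of each of full0, full1, full2, full3 from where it was at the start of the episode below 0.01 m and distance of each of mug, jar, brush from where it was at the start of the episode below 0.02 m); the robot touches nothing.
It fails at once if the shutter is opened before the seesaw is over to the right (value of joint shutter above 0.02 m and value of joint rocker below 0.12 rad).
It fails at once if a ball is touched by the robot (contact force between any of the fingers, the arm and ball0 above 0.2 N or contact force between any of the fingers, the arm and ball1 above 0.2 N or contact force between any of the fingers, the arm and ball2 above 0.2 N or contact force between any of the fingers, the arm and full0 above 0.2 N or contact force between any of the fingers, the arm and full1 above 0.2 N or contact force between any of the fingers, the arm and full2 above 0.2 N or contact force between any of the fingers, the arm and full3 above 0.2 N).
It fails at once if a ball is lifted (height (world z) of any of ball0, ball1, ball2 above 0.175 m or height (world z) of any of full0, full1, full2, full3 above 0.1 m).
It fails at once if the mug, the jar, the brush or a ball of the full chute is disturbed or lifted (distance of any of mug, jar, brush, full0, full1, full2, full3 from where it was at the start of the episode above 0.03 m).
It also fails if it takes over 42 s, if anything falls off the work surface, if the arm or the gripper's body presses on something with over 40 N, if the wrist force passes 120 N, or if a joint passes its speed limit or range.

## Working session

There is one attempt and no reset: what is moved stays moved. The work goes in short steps, Python scripts to look and compute and a shell command to move; the robot and the scene stay as the last step left them, time stands still between calls to the robot, and variables do not carry over. Pictures are saved under pics/ and viewed, at most 10 in all, crops included, and the job is handed in when it is done.

```bash
mkdir -p pics; ls; python3 - <<'E'
from cell import sensors,cams,bot
import cv2,numpy as np
s=sensors.state();print(s)
for n in("scene","top"):
    p,d=cams.get_image(n);cv2.imwrite(f"pics/{n}0.png",p[:,:,::-1]);np.savez(f"pics/{n}0.npz",p=p,d=d)
    c=cams.camera_params(n);print(n,{k:np.round(v,3).tolist() for k,v in c.items()})
E
```

```text
pics
{'clock': 0.0, 'joint_positions': array([ 1.10459610e+00,  1.31154366e-01,  1.48929988e+00, -9.89144628e-06,
        1.52302501e+00, -8.54225748e-02]), 'qd': array([-0.00018681, -0.00112181, -0.00065003, -0.0010221 , -0.00054561,
        0.00071479]), 'tau': array([-1.99554932e-03, -5.69426572e+01, -5.00526595e+01, -4.70901650e-04,
        1.54491310e-02, -1.71509083e-05]), 'tcp_pos': array([0.22272474, 0.55651879, 0.2302372 ]), 'ee_rot': array([-2.52133677e-04,  1.89240387e-01,  9.81930337e-01, -9.08993003e-04]), 'ft_force': array([ 1.35912198, -0.1253495 , -0.08295407]), 'ft_torque': array([ 0.03310261,  0.02181006, -0.00898252]), 'grasp_force': 0.0, 'opening': 0.08570884987452797}
scene {'mtx': [[533.731, 0.0, 323.431], [0.0, 533.731, 241.504], [0.0, 0.0, 1.0]], 'R': [[-0.425, 0.905, 0.001], [0.754, 0.354, -0.554], [-0.502, -0.234, -0.833]], 't': [0.204, -0.344, 1.279]}
top {'mtx': [[547.917, 0.0, 316.499], [0.0, 547.917, 243.29], [0.0, 0.0, 1.0]], 'R': [[0.017, -1.0, -0.013], [-0.993, -0.016, -0.114], [0.113, 0.015, -0.993]], 't': [0.047, 0.566, 1.097]}
```

View pics/top0.png

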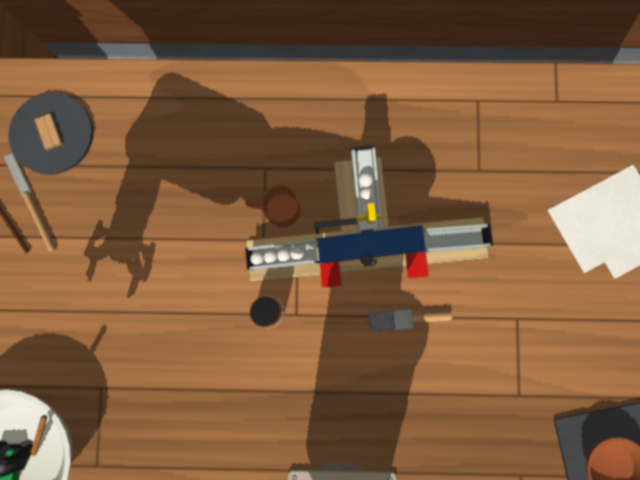

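View pics/scene0.png

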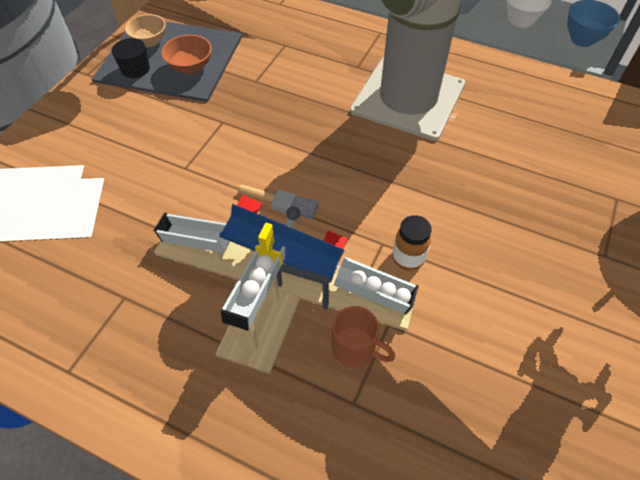

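```bash
cat > h.py <<'E'
import cv2,numpy as np
from cell import sensors,cams,bot
def ray(n,u,v,z):
    c=cams.camera_params(n);R=np.array(c["R"]);t=np.array(c["t"])
    d=R.T@np.linalg.inv(c["mtx"])@[u,v,1];o=-R.T@t
    return o+d*(z-o[2])/d[2]
def pt(n,u,v,dep):
    c=cams.camera_params(n);R=np.array(c["R"]);t=np.array(c["t"])
    return R.T@(np.linalg.inv(c["mtx"])@[u,v,1]*dep-t)
def blobs(p,d,n,lo,hi,amin=25):
    m=cv2.inRange(cv2.cvtColor(p,cv2.COLOR_RGB2HSV),lo,hi)
    k,_,st,ce=cv2.connectedComponentsWithStats(m)
    L=_
    for i in range(1,k):
        if st[i,4]>=amin:
            dd=d[(L==i)&(d>0)]
            md=np.median(dd) if len(dd) else 0
            print(n,ce[i].round(1),st[i],"P",pt(n,*ce[i],md).round(3))
E
python3 - <<'E'
from h import *
for n in("top","scene"):
    z=np.load(f"pics/{n}0.npz")
    for nm,lo,hi in(("red",(0,170,90),(6,255,255)),("yel",(22,150,120),(33,255,255)),("blue",(100,130,60),(125,255,255))):
        print(nm);blobs(z["p"],z["d"],n,lo,hi)
E
```

```text
red
top [416.7 265.4] [406 253  22  26 486] P [ 0.517 -0.137  0.106]
top [330.2 274.8] [320 263  21  25 438] P [0.498 0.028 0.069]
yel
top [370.4 213. ] [358 203  23  19 188] P [ 0.601 -0.04   0.203]
blue
top [371.4 243.6] [ 318  226  106   36 2417] P [ 0.559 -0.051  0.091]
red
scene [249.2 203. ] [237 195  25  18 247] P [ 0.505 -0.138  0.104]
scene [335.7 238.9] [324 231  24  18 226] P [0.486 0.027 0.066]
yel
scene [267.3 243. ] [255 223  28  42 500] P [ 0.608 -0.037  0.178]
blue
scene [603.9   5.6] [596   2  17  10  27] P [-1.096  0.404 -0.282]
scene [283.6 242.3] [ 220  205  123   76 3287] P [ 0.547 -0.046  0.092]
scene [ 11.1 418.7] [  0 405  32  24 432] P [ 0.983 -0.74  -0.662]
```

The top view shows the raised right red tab at (417,265), the left one at (330,275), the yellow shutter tab at (371,212), and the jar and brush on the robot's side. The scene view shows the three waiting balls behind the shutter and four balls in the left chute. Stand yaw is about 0.11. Next I refine the shutter tab and start the transit.

```bash
cat >> h.py <<'E'
def stand():
    L=np.array([.498,.028]);Rr=np.array([.517,-.137]);e=L-Rr;y=e/np.linalg.norm(e);x=np.array([y[1],-y[0]])
    return (L+Rr)/2+.051*x,x,y
def togo(P,yawoff=0):
    "tool-axis cm shift and turn from the present pose to P with tool y along stand y"
    from scipy.spatial.transform import Rotation as Ro
    s=sensors.state();q=s["ee_rot"];R=Ro.from_quat(np.r_[q[1:],q[0]]).as_matrix()
    _,_,y=stand();a=R.T@np.r_[y,0]
    print("t",s["clock"],"tcp",s["tcp_pos"].round(4),"shift cm",(R.T@(np.array(P)-s["tcp_pos"])*100).round(2),"turn",round(np.arctan2(-a[0],a[1]),3),"F",s["ft_force"].round(2))
E
python3 - <<'E'
from h import *
o,x,y=stand();print("pivot",o,"x",x,"y",y)
z=np.load("pics/top0.npz");p,d=z["p"],z["d"]
m=cv2.inRange(cv2.cvtColor(p,cv2.COLOR_RGB2HSV),(22,150,120),(33,255,255))
P=np.array([pt("top",u,v,d[v,u]) for v,u in zip(*np.nonzero((m>0)&(d>0)))])
T=P[(P[:,2]>.195)];print(len(P),len(T),T.mean(0),T.min(0),T.max(0))
q=T[:,:2]-o;print("stand x",np.percentile(q@x,[2,50,98]),"y",np.percentile(q@y,[2,50,98]))
for n,uv in(("top",[(250,258),(490,235)]),):
    for u,v in uv:
        w=ray(n,u,v,.055)[:2]-o;print(w@x,w@y)
E
python3 -m jog '[[[0,-3,-3,-4,-0.1],[0,-6,-6,-4,-0.2],[0,-9,-9,-4,-0.3],[0,-12,-12,-4,-0.4],[0,-15,-15,-4,-0.5],[0,-18,-18,-4,-0.5],[0,-20,-20,-4,-0.5],[0,-23,-23,-4,-0.5],[0,-25,-25,-4,-0.5],[0,-26,-27,-4,-0.5]]]' 20
python3 -c "
from h import *
o,x,y=stand();togo(np.r_[o-.056*x-.087*y,.15])"
```

```text
pivot [ 0.5581652  -0.04866583] x [0.99343528 0.11439558] y [-0.11439558  0.99343528]
185 122 [ 0.60301556 -0.04098784  0.20498374] [ 0.58855309 -0.04801082  0.19686026] [ 0.61864234 -0.03383614  0.21043965]
stand x [0.0315711  0.0448776  0.06038882] y [-0.00346303  0.00256205  0.00807637]
-0.00013699642318750407 0.24023387916238162
-0.0015202572415549047 -0.24579613222310187
clock: 0.93
tcp_pos: [0.3651, 0.207, 0.2709]
ee_rot: [0.0, -0.059, 0.998, -0.0]
ft_force: [0.9, -0.3, 0.0]
opening: 0.0001
grasp_force: 0.0
t 0.9333 tcp [0.3651 0.207  0.2709] shift cm [-10.57 -36.32  12.13] turn 0.002 F [ 0.87 -0.31  0.02]
```

```bash
python3 -m jog '[[[0,-1,-3.6,0,0],[0,-2,-7.2,0,0],[0,-3,-10.8,0,0],[0,-4.2,-14.5,0,0],[0,-5.3,-18.2,0,0],[0,-6.4,-21.8,0,0],[0,-7.4,-25.4,0,0],[0,-8.5,-29,0,0],[0,-9.6,-32.6,0,0],[0,-10.6,-36.3,0,0]]]'
python3 -m jog '[[[0,0,0,4,0],[0,0,0,8,0],[0,0,0,12,0],[0,0,0,12,0]]]'
python3 - <<'E'
from h import *
o,x,y=stand();togo(np.r_[o-.056*x-.087*y,.11])
p,d=cams.get_image("top");cv2.imwrite("pics/top1.png",p[120:340,200:520,::-1].repeat(2,0).repeat(2,1))
E
```

```text
clock: 1.77
tcp_pos: [0.5127, -0.1399, 0.2708]
ee_rot: [-0.0, -0.059, 0.998, 0.0]
ft_force: [0.7, 0.4, 0.1]
opening: -0.0001
grasp_force: 0.0
clock: 2.1
tcp_pos: [0.5065, -0.1363, 0.1416]
ee_rot: [-0.007, -0.059, 0.998, 0.003]
ft_force: [-1.9, 1.0, -2.0]
opening: -0.0003
grasp_force: 0.0
t 2.1 tcp [ 0.5065 -0.1363  0.1416] shift cm [-0.57 -0.61  3.15] turn 0.004 F [-1.93  1.   -1.96]
```

View pics/top1.png

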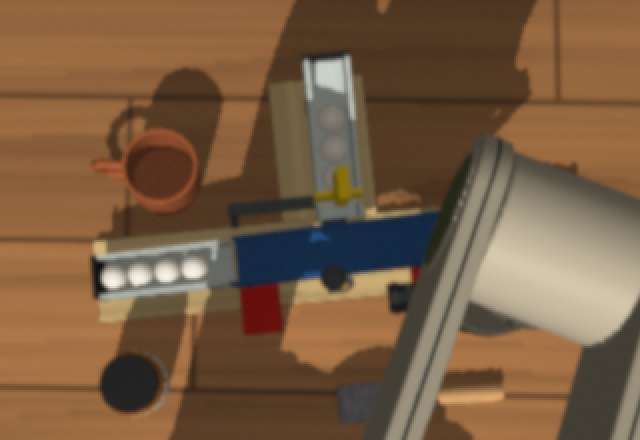

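The view shows the tool over the right tab, with the scene undisturbed. Settle, then press.

```bash
python3 -m jog '[[[0,0,0,0,0],[0,0,0,0,0],[0,0,0,1,0],[0,0,0,2,0],[0,0,0,3,0],[0,0,0,3.5,0]]]'
python3 -m jog '[[[0,0,0,0.6,0],[0,0,0,1.2,0],[0,0,0,1.8,0],[0,0,0,2.4,0],[0,0,0,3,0],[0,0,0,3.6,0],[0,0,0,4.2,0],[0,0,0,4.5,0],[0,0,0,4.6,0],[0,0,0,4.6,0]]]'
python3 -c "
from h import *
o,x,y=stand();togo(np.r_[o-.056*x-.087*y,.15])
p,d=cams.get_image('top');blobs(p,d,'top',(0,170,90),(6,255,255))"
```

```text
clock: 2.65
tcp_pos: [0.5118, -0.1377, 0.1147]
ee_rot: [-0.001, -0.06, 0.998, 0.0]
ft_force: [-0.0, 0.6, 0.5]
opening: -0.0002
grasp_force: 0.0
clock: 3.48
tcp_pos: [0.5122, -0.138, 0.0699]
ee_rot: [-0.0, -0.06, 0.998, 0.0]
ft_force: [0.7, -0.2, -0.1]
opening: -0.0001
grasp_force: 0.0
t 3.4833 tcp [ 0.5122 -0.138   0.0699] shift cm [ 0.02 -0.35 -8.01] turn 0.004 F [ 0.71 -0.18 -0.13]
top [329.7 273.9] [320 261  21  26 466] P [0.498 0.029 0.106]
```

Left tab is now at z = 0.106, so the seesaw is over. Lift away, and move to the right of the shutter tab.

```bash
python3 -m jog '[[[0,0,0,-2,0],[0,0,0,-5,0],[0,0,0,-9,0],[0,0,0,-13,0],[0,0,0,-16,0],[0,0,0,-18,0],[0,0,0,-19,0],[0,0,0,-19,0],[0,0,0,-19,0]]]'
python3 -c "
from h import *
o,x,y=stand();togo(np.r_[o+.045*x-.053*y,.18])
p,d=cams.get_image('top');blobs(p,d,'top',(0,170,90),(6,255,255))"
```

```text
clock: 4.28
tcp_pos: [0.5124, -0.1381, 0.2598]
ee_rot: [0.0, -0.06, 0.998, -0.0]
ft_force: [-0.5, 0.3, -0.5]
opening: -0.0002
grasp_force: 0.0
t 4.2833 tcp [ 0.5124 -0.1381  0.2598] shift cm [-10.08   3.01   7.98] turn 0.005 F [-0.53  0.31 -0.53]
top [409.2 271.9] [404 260  13  19 133] P [ 0.507 -0.128  0.071]
top [329.6 273.9] [319 262  22  25 464] P [0.498 0.029 0.106]
```

```bash
python3 -m jog '[[[0,-2.5,0.7,0,0],[0,-5,1.5,0,0],[0,-7.5,2.2,0,0],[0,-10.1,3,0,0],[0,-10.1,3,0,0],[0,-10.1,3,2,0],[0,-10.1,3,4,0],[0,-10.1,3,6,0],[0,-10.1,3,8,0],[0,-10.1,3,8,0]]]'
python3 - <<'E'
from h import *
o,x,y=stand();togo(np.r_[o+.045*x-.053*y,.18])
p,d=cams.get_image("scene");cv2.imwrite("pics/s2.png",p[140:380,140:460,::-1].repeat(2,0).repeat(2,1))
E
```

```text
clock: 5.17
tcp_pos: [0.6048, -0.0954, 0.1724]
ee_rot: [-0.006, -0.06, 0.998, 0.002]
ft_force: [-1.2, 0.9, -1.6]
opening: 0.0002
grasp_force: 0.0
t 5.1667 tcp [ 0.6048 -0.0954  0.1724] shift cm [-0.39 -0.12 -0.77] turn 0.005 F [-1.17  0.94 -1.59]
```

View pics/s2.png

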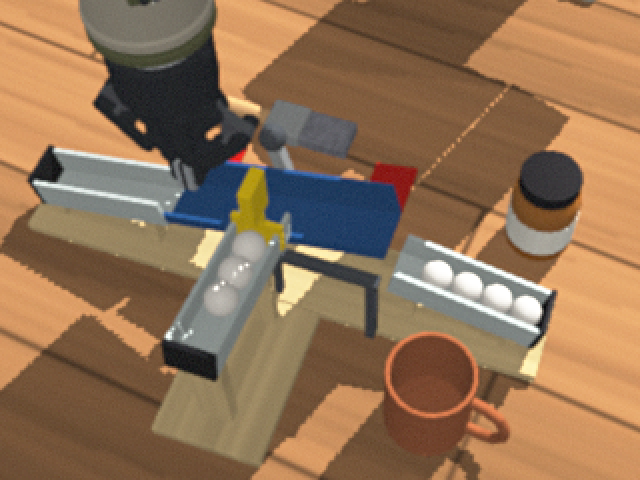

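The view shows the shut fingertips at (190,180), to the right of the yellow tab at (255,200). The three balls wait behind it and the seesaw is over. Push left.

```bash
python3 -m jog '[[[0,0,0,0,0],[0,0,1,0,0],[0,0,2,0,0],[0,0,3,0,0],[0,0,3.8,0,0],[0,0,4.6,0,0],[0,0,5.4,0,0],[0,0,6.2,0,0],[0,0,7,0,0],[0,0,7.7,0,0]]]'
python3 -m jog '[[[0,0,0.2,0,0],[0,0,0.4,0,0],[0,0,0.4,0,0]]]'
python3 - <<'E'
from h import *
o,x,y=stand();togo(np.r_[o+.045*x+.038*y,.18])
p,d=cams.get_image("top");m=cv2.inRange(cv2.cvtColor(p,cv2.COLOR_RGB2HSV),(22,150,100),(33,255,255))
cv2.imwrite("pics/t3.png",p[120:340,200:520,::-1].repeat(2,0).repeat(2,1))
P=np.array([pt("top",u,v,d[v,u]) for v,u in zip(*np.nonzero((m>0)&(d>0)))])
T=P[P[:,2]>.19][:,:2]-o if len(P) else P;print(len(P),len(T))
if len(T):print(np.percentile(T@x,[2,50,98]),np.percentile(T@y,[2,50,98]))
p,d=cams.get_image("scene");cv2.imwrite("pics/s3.png",p[140:380,140:460,::-1].repeat(2,0).repeat(2,1))
E
```

```text
clock: 6.05
tcp_pos: [0.5999, -0.0189, 0.1804]
ee_rot: [0.0, -0.06, 0.998, -0.0]
ft_force: [0.1, -1.6, -0.1]
opening: 0.0
grasp_force: 0.7
clock: 6.3
tcp_pos: [0.5994, -0.0155, 0.1802]
ee_rot: [-0.0, -0.06, 0.998, 0.0]
ft_force: [-0.5, 0.5, 0.8]
opening: -0.0002
grasp_force: 0.0
t 6.3 tcp [ 0.5994 -0.0155  0.1802] shift cm [-0.03  0.97  0.02] turn 0.005 F [-0.54  0.5   0.77]
0 0
```

View pics/s3.png

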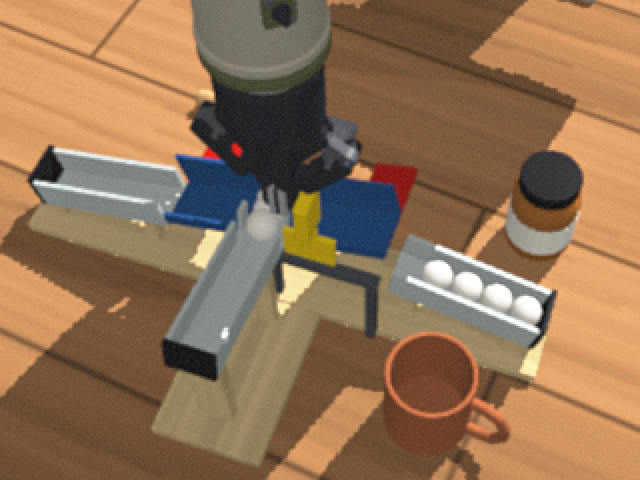

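The view shows the tab moved to (307,210) and the last ball rolling out at (263,222). Push on to the stop while watching the force.

```bash
cat > m.py <<'E'
from h import *
o,x,y=stand()
def sh():
    p,d=cams.get_image("scene");m=cv2.inRange(cv2.cvtColor(p,cv2.COLOR_RGB2HSV),(22,150,100),(33,255,255))
    P=np.array([pt("scene",u,v,d[v,u]) for v,u in zip(*np.nonzero((m>0)&(d>0)))])
    T=P[(P[:,2]>.17)&(P[:,2]<.22)][:,:2]-o;print(len(T),"tab y",np.percentile(T@y,[2,50,98]).round(4))
    return p
E
python3 - <<'E'
from m import *
p=sh()
z=np.load("pics/scene0.npz");m=cv2.inRange(cv2.cvtColor(z["p"],cv2.COLOR_RGB2HSV),(22,150,100),(33,255,255))
P=np.array([pt("scene",u,v,z["d"][v,u]) for v,u in zip(*np.nonzero((m>0)&(z["d"]>0)))])
T=P[(P[:,2]>.17)&(P[:,2]<.22)][:,:2]-o;print("start",np.percentile(T@y,[2,50,98]))
E
python3 -m jog '[[[0,0,0.2,0,0],[0,0,0.4,0,0],[0,0,0.5,0,0],[0,0,0.5,0,0]]]'
python3 -c "from m import *;sh()"
```

```text
240 tab y [0.0405 0.0497 0.0528]
start [-0.0038574   0.00462547  0.00789853]
clock: 6.78
tcp_pos: [0.5988, -0.0108, 0.1801]
ee_rot: [-0.0, -0.06, 0.998, 0.0]
ft_force: [0.3, -1.0, 0.7]
opening: -0.0005
grasp_force: 0.3
231 tab y [0.0451 0.0538 0.0572]
```

```bash
python3 -m jog '[[[0,0,0.2,0,0],[0,0,0.4,0,0],[0,0,0.5,0,0],[0,0,0.5,0,0]]]'
python3 -m jog '[[[0,0,0.1,0,0],[0,0,0.2,0,0],[0,0,0.2,0,0],[0,0,0.2,0,0]]]'
python3 -c "from m import *;sh()"
```

```text
clock: 7.17
tcp_pos: [0.5983, -0.0065, 0.1803]
ee_rot: [0.0, -0.059, 0.998, -0.001]
ft_force: [0.5, -4.8, -1.7]
opening: 0.0002
grasp_force: 2.2
clock: 7.5
tcp_pos: [0.5983, -0.0062, 0.1803]
ee_rot: [0.0, -0.059, 0.998, -0.002]
ft_force: [1.4, -10.5, -2.2]
opening: -0.0001
grasp_force: 5.7
235 tab y [0.0496 0.0581 0.0614]
```

At the stop (force up to 10 N, position stalled). Back off to the right, lift clear and check.

```bash
python3 -m jog '[[[0,0,-0.7,0,0],[0,0,-1.5,0,0],[0,0,-1.5,-2,0],[0,0,-1.5,-5,0],[0,0,-1.5,-9,0],[0,3,-1.5,-9,0],[0,6,-1.5,-9,0],[0,9,-1.5,-9,0],[0,12,-1.5,-9,0],[0,12,-1.5,-9,0]]]'
python3 -m jog '[[[0,0,0,0,0],[0,0,0,0,0],[0,0,0,0,0],[0,0,0,0,0],[0,0,0,0,0],[0,0,0,0,0],[0,0,0,0,0],[0,0,0,0,0],[0,0,0,0,0],[0,0,0,0,0]]]'
python3 - <<'E'
from m import *
p=sh();cv2.imwrite("pics/s4.png",p[140:380,140:460,::-1].repeat(2,0).repeat(2,1))
p,d=cams.get_image("top");blobs(p,d,"top",(0,170,90),(6,255,255))
q=[pt("top",c[0],c[1],1) for c in []]
g=cv2.inRange(cv2.cvtColor(p,cv2.COLOR_RGB2HSV),(0,0,175),(180,60,255))
k,L,st,ce=cv2.connectedComponentsWithStats(g)
for i in range(1,k):
    if 20<st[i,4]<600 and 230<ce[i][0]<510 and 130<ce[i][1]<300:
        w=ray("top",*ce[i],.055)[:2]-o;print(ce[i].round(),st[i,2:],(w@x).round(3),(w@y).round(3))
E
```

```text
clock: 8.38
tcp_pos: [0.4767, -0.0332, 0.2699]
ee_rot: [-0.001, -0.06, 0.998, 0.0]
ft_force: [-0.7, 0.2, 0.1]
opening: -0.0
grasp_force: 0.0
clock: 9.22
tcp_pos: [0.4808, -0.0331, 0.2703]
ee_rot: [-0.0, -0.06, 0.998, 0.0]
ft_force: [0.3, -0.2, -0.2]
opening: 0.0002
grasp_force: 0.0
276 tab y [0.0498 0.0575 0.0613]
top [323.6 272.8] [319 263  11  24 169] P [0.5   0.041 0.109]
[363. 172.] [ 13  48 301] 0.154 -0.005
[296. 254.] [11  9 78] -0.002 0.147
[283. 256.] [11  9 81] -0.003 0.174
[256. 259.] [11  9 74] -0.004 0.228
[269. 258.] [11  9 76] -0.003 0.202
```

View pics/s4.png

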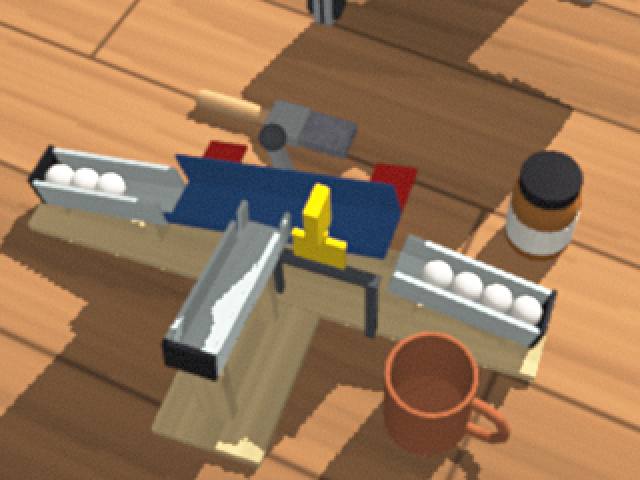

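All three balls lie in the right chute at (60–110,180). The seesaw is over, the shutter is open, and nothing else has moved. Wait a little longer, then hand in.

```bash
for i in 1 2 3; do python3 -m jog '[[[0,0,0,0,0],[0,0,0,0,0],[0,0,0,0,0],[0,0,0,0,0],[0,0,0,0,0],[0,0,0,0,0],[0,0,0,0,0],[0,0,0,0,0],[0,0,0,0,0],[0,0,0,0,0]]]' >/dev/null; done
python3 -c "
from cell import bot
print(bot.job_done())"
```

```text
the job is handed in; nothing more can be done
None
```

I handed the job in: the seesaw is over to the right, the shutter is against its open stop, and all three balls are in the right chute with nothing else visibly moved; no verdict came back.

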